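# Knock the stuck nut out of its tipping cup

## Robot

A 6-joint arm with a two-finger parallel gripper is mounted at the origin on the work surface. World frame = base frame: x ahead of the robot, y to its left, z up, the work surface at z = 0. Lengths are in mm, angles in rad, forces in N, time in s.
With the tool pointing down it reaches from about 350 to 875 mm from the base axis. Payload 4.2 kg.
Tool frame: the origin (TCP) lies on the mounting face of the last link; the fingertips stand 173 mm ahead of it and the grasp point (between the pads) lies grip_point_offset ahead of it (grip_point_offset is the distance from the TCP to the grasp point, in mm); z points along the fingers, y is the line along which they close (so a half turn about z gives the same grasp; the last joint's range is limited). The gripper opens to 85 mm and grips with 20 to 120 N. Pads are 22 mm wide; open, the fingers measure 114 mm over their backs; the gripper's body (76 mm by 85 mm) begins 54 mm behind the grasp point. The pads swing forward as they close: fully open they stand 13 mm farther back than shut.
Start: joints at [-1.084, 0.385, 0.008, 0, -1.194, -0.259], TCP at [141.165, -608.829, 404.712] pointing down, gripper open.
Joint ranges: [-3.14, 3.14], [-1.21, 2.06], [-1.07, 1.41], [-3.16, 2.05], [-2.99, -0.16], [-3.1, 3.1]. Speed limits (rad/s): [2.79, 2.79, 3.14, 3.14, 3.14, 3.14].

## Interface

Orientations are given as a unit quaternion [x, y, z, w].
In Python, from bench import read_state, get_image, job_done, recognise, place_of, grip_point_offset gives the robot as it stands. The module is installed in compiled form; this text tells all that it offers.
- The arm moves only by the tool carry_out, never from a script. Its arguments are lists of equal length, an entry for each row: "slide": the shift along the tool's x, y, z in m, a list of three; "roll": the turn about the tool's z in degrees; "claw": the finger opening in m, from 0 to 0.0854. A call has 1 to 8 rows; each row is the pose to reach, as a shift and turn from the pose commanded when the call began, along the tool's axes at that moment; what a row does not reach only later rows make up. A row lasts 1/8 s, in which the tool goes at most 62.5 mm and 10.7 degrees, less where a joint would pass 70% of its speed; a pose out of reach is approached as far as the arm can. A call with a gripper value outside its range is refused whole. The fingers move at their own pace and stop on an object; the grip force is fixed at half the most. Time passes only in rows, so rows that repeat a pose let the fingers close. It gives the time, the measured TCP pose, the force, the opening and the grip force at its end, in the units of the state.
- read_state(): the state, without advancing time (a new reading comes with each control period).
- get_image(name): name is "scene" or "top"; returns a dict with "img" (400x640x3 uint8, red, green, blue), "z_map" (400x640 float32, mm along the optical axis (not along the pixel's ray), 0 where there is no reading), "mtx" (3x3 intrinsics, pixels), "world_from_camera" (4x4, takes a point from camera to world coordinates). Camera axes: x right, y up, looking along -z (the intrinsics and any distortion apply to the point x, -y, -z); pixel columns grow to the right and rows downward; lengths in mm; the calibration is good to about 2 mm. A picture is of the moment at which its call begins.
- job_done(): hands the job in; it is judged then, once.
Trained networks look in a picture, given as the dict that the camera call returned (one of the last four; its "shot" number tells which), for a name from the list of things; names that differ only in an ending like _2 or _b are one class to them, and where a whole thing is asked for, a point or a joint stands for the part that bears it (a point fixed in the world has none). Each returns a list of dicts, best first, with "conf" (0 to 1); they miss things now and then, are a little off and sometimes report something else, mostly with a low value. They report only what shows in the picture. A call takes as long as a camera call. They do not tell look-alikes from the thing itself.
- recognise(picture, thing): "at" ([column, row] in pixels, amid what is visible of it).
- place_of(picture, thing): "at" ([column, row] in pixels: a listed point, or the origin of a listed thing).
The state is a dict: "clock": time; "joints": joint angles; "joint_vel": joint speeds; "joint_efforts": joint torques, N m; "position": TCP position; "ee_rot": TCP orientation; "contact_force": force on the tool from outside, world axes, zero at the start; "wrist_torque": the same for the moment, N m; "gripper_width": finger opening in mm; "grasp_force": force on a finger pad.
Only numpy, scipy, OpenCV 4.12 (cv2) and the standard library are available. Lean on these libraries where they do the work, as an engineer would, in place of code of your own. Each camera call takes 0.05 s, during which the arm holds its last target. There are 200 camera calls.

## Task

One of the two tipping cups on the stand holds a big hexagon nut that is stuck in it, the other a round spacer. Take the nut's cup by its black knob and turn it right over above the blue tray, then tap the rubber pad on its upturned bottom until the nut drops into the tray. Leave the round spacer in its own cup, not tipped.

Things in the scene. Friction and masses are not known exactly. Their poses are not given: they have to be found in the camera images.
- stand: Fixed stand, z up. Origin on the table midway below its hinge rod, which runs along stand x, 80 mm up. Two grey cups hang on the rod, centred at x = -60 (near) and +60 mm (far), 65 mm from the rod: boxes 58 x 68 mm, 40 deep, mouth level with the rod. They start on the -y side, mouth up, and swing 180 degrees over the top to +y, mouth down over the tray; a stop holds them level at each end.
- near_knob (a point): Centre of the near cup's black knob, a barrel 24 mm across and 32 mm long (along stand x) on the end of a thin stem, 150 mm from the rod: it starts at stand (-60, -150, 80) mm and ends at (-60, +150, 80). It spins freely about its length: pinched by its flat ends (along x), the hand can point down through the whole swing. Light hinge, about 3 N at the knob. 8 mm pins hold up the stem.
- far_knob (a point): The same on the far cup: from stand (+60, -150, 80) mm to (+60, +150, 80). Each cup's bottom has a rubber tap pad, 30 mm across, standing 10 mm out; when turned over its face looks up at stand y = +65, 130 mm above the table. Clips hold the part in the upturned cup until the pad is pushed in 4 to 6 mm (6 mm is its full stroke, about 6 N); then the part drops.
- tray_floor (a point): Centre of the inner floor of the fixed blue tray, 4 mm above the table; axes as the stand's. The tray is 230 mm along stand x, 102 mm along y (from y = 10 to 112 mm of the stand), its walls 35 mm high. It lies under the turned-over place of both cups.
- nut_center (a point): Centre (half-way up its axis) of the steel hexagon nut, 46 mm across flats, 24 mm high, with a large hole, about 160 g. It starts in one of the cups, near or far, at stand x = -60 or +60, y = -65, z = 56 mm. Its z axis is the nut's axis: up at the start, down when its cup is turned over.
- spacer_center (a point): Centre (half-way up its axis) of the steel round spacer, a ring of 46 mm outer diameter, 30 mm hole, 24 mm high, in the other cup. Its z axis is up at the start. It stays where it is.
Things that resemble listed ones, but are neither listed nor needed, are in the scene too. What is shaped like the part that bears nut_center but turquoise is not meant.

How it is judged:
By the outcome, as a careful person would: the job done as asked, in the order asked, and still so for the second after the job is handed in, with the robot touching nothing.
It also fails if it takes over 51 s, if anything falls off the work surface, if the arm or the gripper's body presses on something with over 40 N, if the wrist force passes 120 N, or if a joint passes its speed limit or range.

## Working session

There is one attempt and no reset: what is moved stays moved. The work goes in short steps, Python scripts to look and compute and a tool call to move; the robot and the scene stay as the last step left them, time stands still between calls to the robot, and variables do not carry over. Pictures are saved under pics/ and viewed, at most 10 in all, crops included, and the job is handed in when it is done.

Besides the shell and the picture viewer there is one more tool, called after "Call:" as name(argument=value, ...) on one line, values as JSON. carry_out: Moves the arm, as the interface text tells. Its arguments: {"type":"object","properties":{"slide":{"type":"array"},"roll":{"type":"array"},"claw":{"type":"array"}},"required":["slide","roll","claw"]}

```bash
mkdir -p pics
cat > h.py <<'E'
import numpy as np, cv2
from bench import *
def world(p,uv,z=None):
    K=p["mtx"];T=p["world_from_camera"];u,v=uv
    if z is None:
        iu,iv=int(round(u)),int(round(v)); w=p["z_map"][max(iv-2,0):iv+3,max(iu-2,0):iu+3]; w=w[w>0]; d=np.median(w) if len(w) else np.nan
        c=np.array([(u-K[0,2])/K[0,0]*d,-(v-K[1,2])/K[1,1]*d,-d,1]); return (T@c)[:3]
    r=T[:3,:3]@np.array([(u-K[0,2])/K[0,0],-(v-K[1,2])/K[1,1],-1]); o=T[:3,3]
    return o+r*(z-o[2])/r[2]
def save(p,n): cv2.imwrite("pics/"+n,p["img"][:,:,::-1])
E
python3 - <<'E'
from h import *
np.set_printoptions(precision=1,suppress=True)
s=read_state();print(s,grip_point_offset)
for n in("top","scene"):
    p=get_image(n);save(p,n+"1.png")
    print(n,p.keys(),p["world_from_camera"][:3,3])
    for t,z in(("stand",0),("near_knob",80),("far_knob",80),("tray_floor",4),("nut_center",56),("spacer_center",56)):
        for r in place_of(p,t)[:3]: print(t,r["conf"],np.array(r["at"]),world(p,r["at"],z),world(p,r["at"]))
E
```

```text
{'clock': 0.0, 'joints': array([-1.1,  0.4,  0. , -0. , -1.2, -0.3]), 'joint_vel': array([-0.,  0., -0.,  0.,  0., -0.]), 'joint_efforts': array([  0. , -39.2,  18.8,   4.2,  -0. ,  -0. ]), 'position': array([ 141.1, -608.6,  403.6]), 'ee_rot': array([-0.1,  1. ,  0. , -0. ]), 'contact_force': array([-0.8,  0.1,  0.8]), 'wrist_torque': array([-0.,  0., -0.]), 'grasp_force': 0.0, 'gripper_width': 85.46901530227423} 154.70000000000002
top dict_keys(['img', 'z_map', 'mtx', 'world_from_camera', 'shot']) [409.4 -94.  872.5]
stand 0.86 [320.1 207.1] [564.7 -77.7   0. ] [550.1 -79.3  82.2]
near_knob 0.66 [396.3 226.4] [ 511.1 -232.3   80. ] [ 509.7 -230.4   91.1]
far_knob 0.71 [392.8 171.7] [ 624.5 -228.8   80. ] [ 621.7 -227.    90.3]
tray_floor 0.86 [290.9 209.4] [558.8 -12.8   4. ] [558.9 -12.8   3.7]
nut_center 0.67 [348.8 235.1] [ 496.1 -138.2   56. ] [ 497.4 -138.9   43.7]
nut_center 0.56 [425.4 276.9] [ 411.6 -291.9   56. ] [ 411.7 -305.5   -0.2]
spacer_center 0.58 [349.9 174.4] [ 625.3 -141.8   56. ] [ 628.5 -142.6   43.9]
scene dict_keys(['img', 'z_map', 'mtx', 'world_from_camera', 'shot']) [ 872.6 -389.3  809.9]
stand 0.75 [332.9 227.9] [558.7 -75.5   0. ] [563.9 -80.7  13.4]
near_knob 0.55 [244.5 236.4] [ 505.8 -228.8   80. ] [ 511.5 -231.3   91.4]
far_knob 0.75 [354.8 208.7] [586.2 -52.7  80. ] [556.4 -17.7   4. ]
far_knob 0.63 [292.8 285.6] [ 625.5 -222.9   80. ] [ 629.2 -225.4   90.9]
tray_floor 0.82 [353.7 208.2] [554.2 -18.5   4. ] [554.  -18.3   3.6]
nut_center 0.88 [183.9 242.3] [ 435.6 -308.6   56. ] [ 403.  -302.6   -0.2]
nut_center 0.81 [283.5 215.5] [ 505.  -146.8   56. ] [ 499.1 -142.9   44. ]
spacer_center 0.78 [331.  262.6] [ 627.4 -143.4   56. ] [ 623.5 -139.5   44.1]
```

View pics/top1.png

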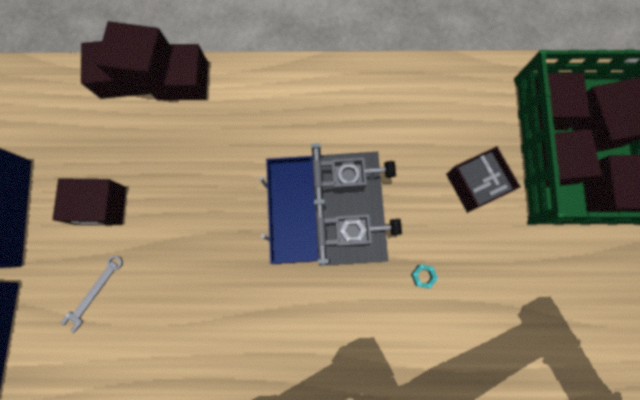

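View pics/scene1.png

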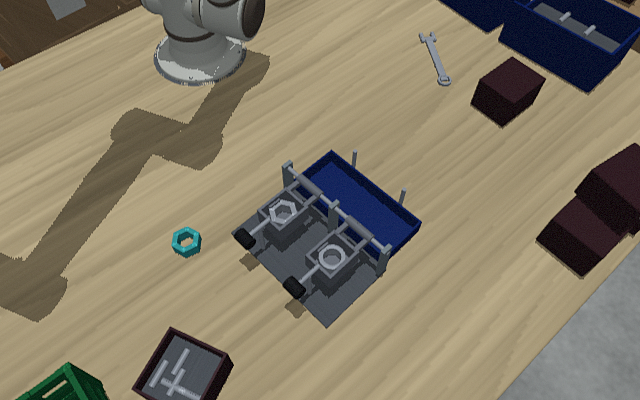

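The nut (hexagon) is in the near cup, at top (353,231) and scene (283,212). The round spacer is in the far cup, at top (348,173). The turquoise hexagon lying on the table is a decoy. Next I'll fit the stand pose.

Run:
```python
from h import *
from scipy.spatial.transform import Rotation as R
np.set_printoptions(precision=3,suppress=True)
s=read_state();print(s["position"],R.from_quat(s["ee_rot"]).as_matrix())
for n in("top","scene"):
    p=get_image(n);K=p["mtx"];T=p["world_from_camera"];d=p["z_map"]
    v,u=np.mgrid[:400,:640]
    c=np.stack([(u-K[0,2])/K[0,0]*d,-(v-K[1,2])/K[1,1]*d,-d],-1)
    W=c@T[:3,:3].T+T[:3,3]
    x,y,z=W[...,0],W[...,1],W[...,2]
    dark=p["img"].max(-1)<60
    for nm,cx,cy in(("near",511,-231),("far",625,-227)):
        m=dark&(abs(x-cx)<35)&(abs(y-cy)<30)&(z>60)&(z<100)
        uu=u[m];vv=v[m];top=m&(z>86)
        print(n,nm,m.sum(),"mid at z88:",world(p,((uu.min()+uu.max())/2,(vv.min()+vv.max())/2),88 if n=="top" else 82),"topline mean",W[top].mean(0),"x range",x[m].min(),x[m].max())
    m=(d>0)&(abs(x-560)<140)&(abs(y+78)<25)&(z>78)&(z<92)
    P=W[m];f=np.polyfit(P[:,0],P[:,1],1);print(n,"rod",m.sum(),f,np.polyval(f,560),P[:,0].min(),P[:,0].max())
```

```text
[ 141.169 -608.822  404.722] [[-0.974 -0.226  0.   ]
 [-0.226  0.974 -0.   ]
 [-0.    -0.    -1.   ]]
top near 137 mid at z88: [ 508.883 -229.321   88.   ] topline mean [ 509.044 -228.833   90.16 ] x range 494.48060013548354 522.9039471094696
top far 135 mid at z88: [ 627.001 -220.843   88.   ] topline mean [ 628.088 -221.047   90.102] x range 612.9078350140024 642.3857876473407
top rod 912 [   0.052 -108.117] -79.18454976764369 436.02921110609094 683.6765824852212
scene near 283 mid at z88: [ 509.959 -231.587   82.   ] topline mean [ 510.514 -232.701   89.721] x range 492.9890030287219 526.8290903319959
scene far 312 mid at z88: [ 629.849 -223.947   82.   ] topline mean [ 630.267 -224.752   89.759] x range 613.3721399021138 646.5409602210032
scene rod 1252 [   0.058 -114.319] -82.07771100705818 435.9415382177909 684.3826012526688
```

Call:
carry_out(slide=[[-0.055,0.035,0.01],[-0.11,0.071,0.02],[-0.165,0.106,0.03],[-0.22,0.141,0.04],[-0.275,0.176,0.05],[-0.33,0.212,0.06],[-0.385,0.247,0.07],[-0.444,0.285,0.08]], roll=[-10,-20,-30,-40,-50,-60,-70,-80.4], claw=[0.07,0.07,0.07,0.07,0.07,0.07,0.07,0.07])

```text
clock: 1.8
position: [487.4, -253.1, 329.7]
ee_rot: [0.73, -0.683, 0.0, -0.0]
contact_force: [0.9, -1.4, -0.8]
gripper_width: 69.8
grasp_force: 0.0
```

Call:
carry_out(slide=[[0,0,0],[0,0,0]], roll=[0,0], claw=[0.06,0.06])

```text
clock: 2.05
position: [486.2, -254.5, 329.5]
ee_rot: [0.728, -0.685, -0.0, 0.0]
contact_force: [-0.1, -0.7, 0.5]
gripper_width: 59.9
grasp_force: 0.0
```

Run:
```python
from h import *
from scipy.spatial.transform import Rotation as R
s=read_state();M=R.from_quat(s["ee_rot"]).as_matrix();print(s["clock"],s["position"],M.round(3))
print("to knob, tool axes",M.T@(np.array([509.5,-231,235])-s["position"]))
p=get_image("scene");c=cv2.resize(p["img"][120:320,140:400],None,fx=3,fy=3);cv2.imwrite("pics/a2.png",c[:,:,::-1])
```

```text
2.05 [ 486.19644972 -254.53969659  329.49063635] [[ 0.06  -0.998 -0.   ]
 [-0.998 -0.06   0.   ]
 [-0.     0.    -1.   ]]
to knob, tool axes [-22.08078057 -24.72166533  94.48244028]
```

View pics/a2.png

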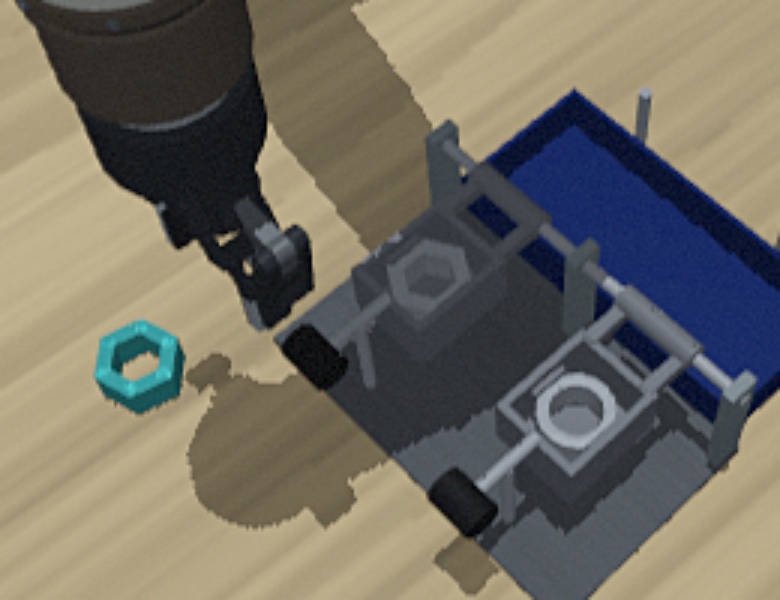

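The hexagon nut is clearly in the near cup (crop 428,275). The gripper is short of the near knob (crop 315,355), about 22/25 mm, as computed. I'll move above it and then down.

Call:
carry_out(slide=[[-0.022,-0.025,0.0],[-0.022,-0.025,0.02],[-0.022,-0.025,0.045],[-0.022,-0.025,0.07],[-0.022,-0.025,0.0945],[-0.022,-0.025,0.0945],[-0.022,-0.025,0.0945]], roll=[0,0,0,0,0,0,0], claw=[0.06,0.06,0.06,0.06,0.06,0.06,0.06])

```text
clock: 2.98
position: [509.8, -232.2, 236.2]
ee_rot: [0.728, -0.686, 0.001, -0.0]
contact_force: [0.3, 0.1, 0.0]
gripper_width: 60.0
grasp_force: 0.0
```

Run:
```python
from h import *
s=read_state();print(s["clock"],s["position"],s["contact_force"])
p=get_image("scene");c=cv2.resize(p["img"][160:290,180:340],None,fx=4,fy=4,interpolation=cv2.INTER_CUBIC);cv2.imwrite("pics/a3.png",c[:,:,::-1])
```

```text
2.975 [ 509.78629096 -232.21947876  236.18433088] [0.28275566 0.06267769 0.01218036]
```

View pics/a3.png

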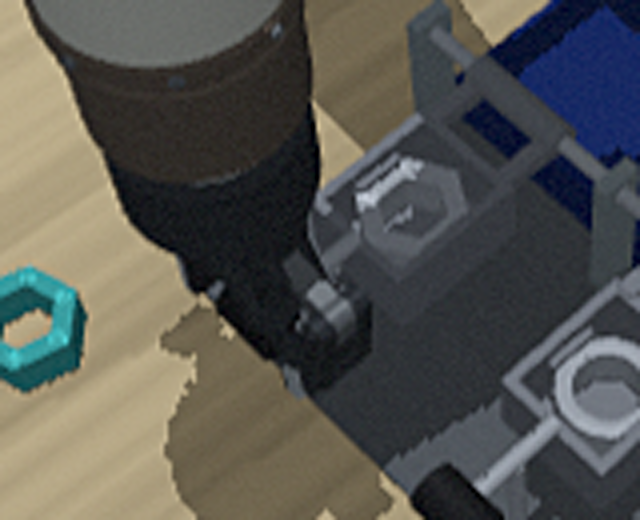

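The fingers straddle the near knob (crop ~320,340, mostly hidden) and there is no contact force. I'll close now.

Call:
carry_out(slide=[[0,0,0],[0,0,0],[0,0,0],[0,0,0],[0,0,0],[0,0,0]], roll=[0,0,0,0,0,0], claw=[0.025,0.025,0.025,0.025,0.025,0.025])

```text
clock: 3.78
position: [510.4, -231.4, 236.2]
ee_rot: [0.728, -0.685, 0.001, -0.0]
contact_force: [0.6, 0.8, 6.6]
gripper_width: 31.0
grasp_force: 60.2
```

Call:
carry_out(slide=[[-0.0008,0,-0.0157],[-0.0045,0,-0.0363],[-0.0119,0,-0.0586],[-0.0228,0,-0.0795],[-0.0368,0,-0.0984],[-0.0536,0,-0.1149],[-0.0727,0,-0.1286],[-0.0938,0,-0.1391]], roll=[0,0,0,0,0,0,0,0], claw=[0.025,0.025,0.025,0.025,0.025,0.025,0.025,0.025])

```text
clock: 4.78
position: [504.2, -137.2, 375.7]
ee_rot: [0.728, -0.685, 0.001, -0.0]
contact_force: [3.2, -2.2, -1.5]
gripper_width: 30.9
grasp_force: 60.2
```

Call:
carry_out(slide=[[-0.0225,0,-0.0071],[-0.0457,0,-0.0105],[-0.0693,0,-0.0103],[-0.0925,0,-0.0064],[-0.1148,0,0.001],[-0.1357,0,0.0119],[-0.1546,0,0.0259],[-0.1711,0,0.0427]], roll=[0,0,0,0,0,0,0,0], claw=[0.025,0.025,0.025,0.025,0.025,0.025,0.025,0.025])

```text
clock: 5.78
position: [493.3, 34.2, 331.3]
ee_rot: [0.728, -0.685, -0.0, -0.0]
contact_force: [3.9, -6.0, -5.0]
gripper_width: 30.8
grasp_force: 59.9
```

Call:
carry_out(slide=[[-0.0123,0,0.0169],[-0.0221,0,0.0354],[-0.0293,0,0.0551],[-0.0336,0,0.0755],[-0.0349,0,0.0885],[-0.0351,0,0.0965],[-0.0351,0,0.0965]], roll=[0,0,0,0,0,0,0], claw=[0.025,0.025,0.025,0.025,0.025,0.025,0.025])

```text
clock: 6.65
position: [491.3, 68.1, 236.1]
ee_rot: [0.728, -0.685, -0.0, 0.001]
contact_force: [-2.1, -3.8, 8.1]
gripper_width: 31.0
grasp_force: 61.6
```

Call:
carry_out(slide=[[0,0,0],[0,0,0],[0,0,0],[0,0,-0.03],[0,0,-0.065],[0,0,-0.1],[0,0,-0.1]], roll=[0,0,0,0,0,0,0], claw=[0.055,0.055,0.055,0.055,0.055,0.055,0.055])

```text
clock: 7.52
position: [492.2, 68.4, 337.6]
ee_rot: [0.728, -0.685, 0.001, -0.003]
contact_force: [0.1, 0.1, -0.3]
gripper_width: 54.9
grasp_force: 0.0
```

Run:
```python
from h import *
s=read_state();print(s["clock"],s["position"],s["contact_force"],s["gripper_width"])
p=get_image("scene");c=cv2.resize(p["img"][110:290,220:440],None,fx=3,fy=3,interpolation=cv2.INTER_CUBIC);cv2.imwrite("pics/a4.png",c[:,:,::-1])
```

```text
7.525 [492.23575596  68.4347367  337.64008379] [ 0.11652447  0.11260053 -0.30644471] 54.86447089921989
```

View pics/a4.png

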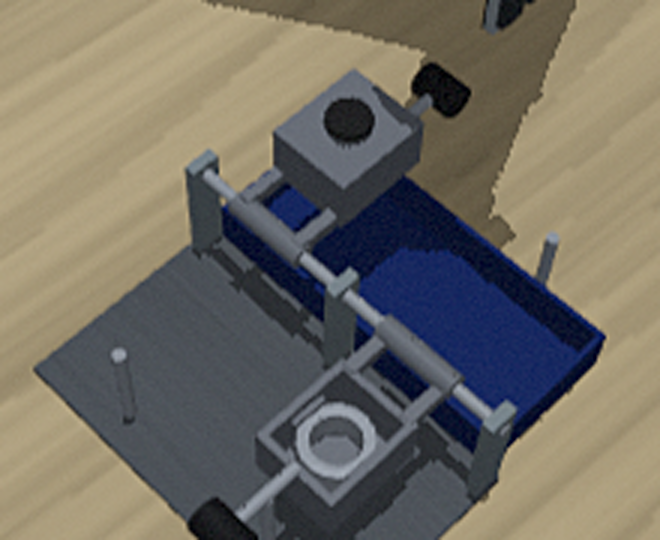

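The near cup lies turned over, level, with its black pad facing up (crop 348,120). The spacer is untouched in the far cup (crop 335,440). I'll shut the fingers, go above the pad and approach.

Call:
carry_out(slide=[[0.03,0,-0.01],[0.06,0,-0.01],[0.085,0,-0.01],[0.085,0,0],[0.085,0,0.01],[0.085,0,0.02],[0.085,0,0.025],[0.085,0,0.025]], roll=[0,0,0,0,0,0,0,0], claw=[0,0,0,0,0,0,0,0])

```text
clock: 8.57
position: [496.8, -16.3, 309.4]
ee_rot: [0.728, -0.685, -0.0, 0.0]
contact_force: [-0.3, 0.1, 0.3]
gripper_width: 0.3
grasp_force: 0.0
```

Run:
```python
from h import *
s=read_state();print(s["clock"],s["position"],s["contact_force"],s["gripper_width"])
p=get_image("scene");c=cv2.resize(p["img"][90:240,260:440],None,fx=4,fy=4,interpolation=cv2.INTER_CUBIC);cv2.imwrite("pics/a5.png",c[:,:,::-1])
```

```text
8.575 [496.78615682 -16.34711453 309.4354946 ] [-0.32519357  0.0756021   0.26711955] 0.28777462028175366
```

View pics/a5.png

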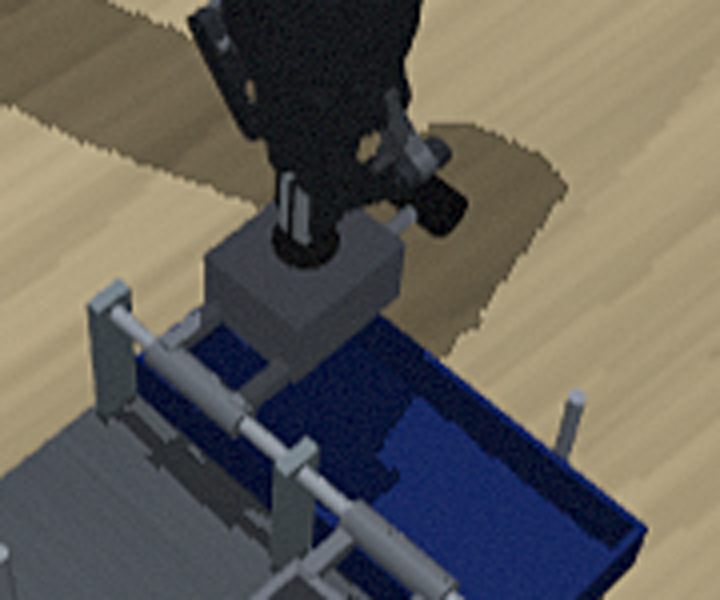

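The shut fingertips stand just over the pad (crop 305,240). I'll tap it.

Call:
carry_out(slide=[[0,0,0.004],[0,0,0.007],[0,0,0.009],[0,0,0.011],[0,0,0.0115],[0,0,0.0115]], roll=[0,0,0,0,0,0], claw=[0,0,0,0,0,0])

```text
clock: 9.38
position: [496.9, -16.7, 298.7]
ee_rot: [0.728, -0.685, 0.0, -0.0]
contact_force: [-2.1, 1.6, 5.0]
gripper_width: -0.0
grasp_force: 2.5
```

Run:
```python
from h import *
p=get_image("scene");a=p["img"][90:290,200:440]
print([(r["conf"],r["at"],world(p,r["at"])) for r in place_of(p,"nut_center")])
p=get_image("top");print([(r["conf"],r["at"],world(p,r["at"])) for r in place_of(p,"nut_center")])
c=cv2.resize(a,None,fx=3,fy=3,interpolation=cv2.INTER_CUBIC);cv2.imwrite("pics/a6.png",c[:,:,::-1])
```

```text
[(0.81, [185.6, 240.2], array([ 4.01558207e+02, -2.97919396e+02,  1.50038153e-01])), (0.51, [292.7, 288.5], array([ 632.59699256, -228.40491363,   90.36930691]))]
[(0.74, [423.8, 274.5], array([ 4.16815091e+02, -3.02292366e+02, -3.26664300e-01]))]
```

Call:
carry_out(slide=[[0,0,0.001],[0,0,0.0015],[0,0,0.0015],[0,0,-0.008],[0,0,-0.02],[0,0,-0.05],[0,0,-0.08]], roll=[0,0,0,0,0,0,0], claw=[0,0,0,0,0,0,0])

```text
clock: 10.45
position: [496.7, -16.8, 379.4]
ee_rot: [0.728, -0.686, -0.0, 0.0]
contact_force: [0.1, -0.1, -1.2]
gripper_width: 0.3
grasp_force: 0.0
```

Call:
carry_out(slide=[[0.0,0.04,-0.02],[0.0,0.08,-0.04],[0.0,0.12,-0.04],[0.0,0.12,-0.04]], roll=[0,0,0,0], claw=[0,0,0,0])

```text
clock: 10.95
position: [374.6, -24.6, 419.2]
ee_rot: [0.728, -0.685, 0.0, -0.001]
contact_force: [0.9, -0.2, 0.6]
gripper_width: -0.2
grasp_force: 0.0
```

Run:
```python
from h import *
p=get_image("scene");a=p["img"][90:290,200:440]
print([(r["conf"],r["at"],world(p,r["at"])) for r in place_of(p,"nut_center")])
c=cv2.resize(a,None,fx=3,fy=3,interpolation=cv2.INTER_CUBIC);cv2.imwrite("pics/a7.png",c[:,:,::-1])
p=get_image("top");c=cv2.resize(p["img"][130:290,230:430],None,fx=3,fy=3);cv2.imwrite("pics/a8.png",c[:,:,::-1])
```

```text
[(0.63, [188.3, 241.6], array([ 4.07296215e+02, -2.95749991e+02,  2.72656076e-01]))]
```

View pics/a7.png

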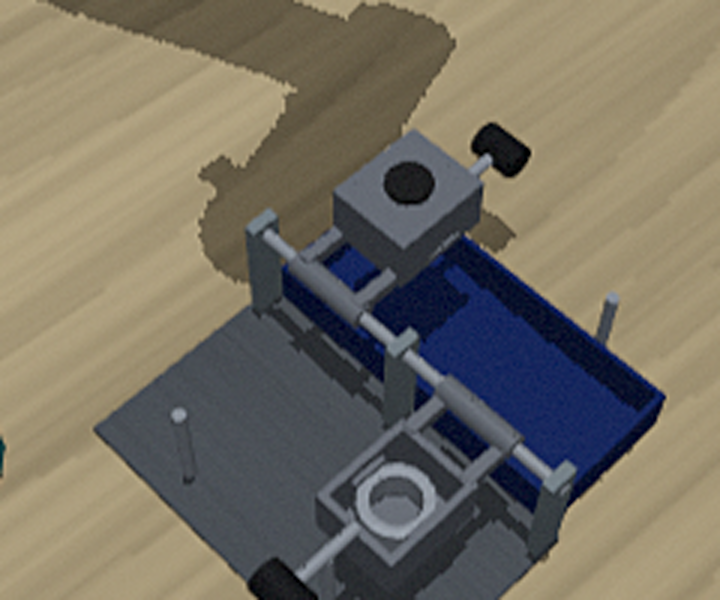

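Both views hide the tray floor under the cup, so I'll check the depth where a dropped nut would show.

Run:
```python
from h import *
np.set_printoptions(precision=1,suppress=True)
p=get_image("scene");K=p["mtx"];T=p["world_from_camera"];d=p["z_map"]
v,u=np.mgrid[:400,:640]
c=np.stack([(u-K[0,2])/K[0,0]*d,-(v-K[1,2])/K[1,1]*d,-d],-1);W=c@T[:3,:3].T+T[:3,3]
def px(P):
    q=np.linalg.inv(T)@np.array([*P,1]);return K[0,0]*q[0]/-q[2]+K[0,2],-K[1,1]*q[1]/-q[2]+K[1,2]
for z in(4,16,28,56,68,80,120,130):print(z,px((497,-18,z)))
r=np.deg2rad(3.44);dx=W[...,0]-560.5;dy=W[...,1]+79.5
sx=dx*np.cos(r)+dy*np.sin(r);sy=-dx*np.sin(r)+dy*np.cos(r)
m=(d>0)&(sx>-105)&(sx<0)&(sy>20)&(sy<104)&(W[...,2]<70)&(W[...,2]>-5)
img=p["img"]
a=m&(W[...,2]>9)
print(m.sum(),a.sum());
for i in np.argwhere(a)[::4]:print(i,np.array([sx[tuple(i)],sy[tuple(i)],W[i[0],i[1],2]]),img[i[0],i[1]])
print("floor pixels under cup");f=m&~a
print(sx[f].min(),sx[f].max(),sy[f].min(),sy[f].max(), (f&(abs(sx+60)<23)&(abs(sy-65)<23)).sum())
x=[];
cc=cv2.resize(np.clip(p["img"][130:210,270:370].astype(int)*2,0,255).astype(np.uint8),None,fx=7,fy=7,interpolation=cv2.INTER_CUBIC);cv2.imwrite("pics/a9.png",cc[:,:,::-1])
```

```text
4 (np.float64(333.88582331015743), np.float64(188.97998815759172))
16 (np.float64(334.08769174636535), np.float64(185.5815358355439))
28 (np.float64(334.2938957734293), np.float64(182.11009390160427))
56 (np.float64(334.7927038945965), np.float64(173.71266610416947))
68 (np.float64(335.0144150694906), np.float64(169.9801615517155))
80 (np.float64(335.24112040290106), np.float64(166.16358040994726))
120 (np.float64(336.03512487179887), np.float64(152.7965261951769))
130 (np.float64(336.2433999549022), np.float64(149.29021806155544))
1034 0
floor pixels under cup
-104.82916936112741 -0.010784908340729427 28.539069955448017 103.94565621282943 304
```

View pics/a9.png

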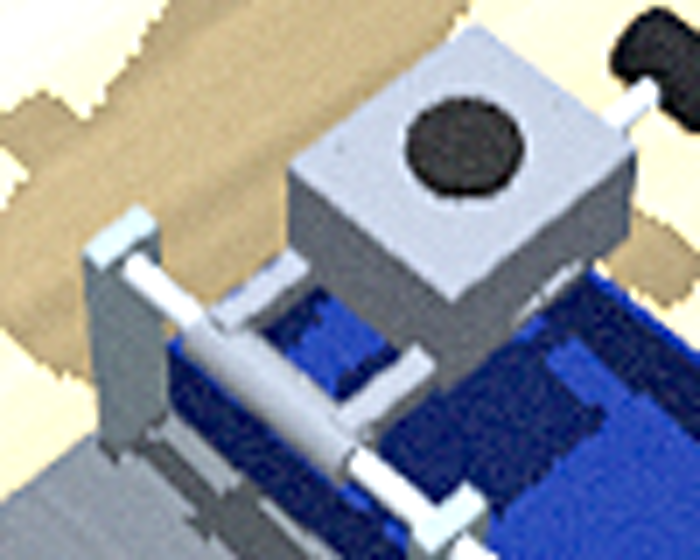

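Bare tray floor shows under the cup centre (crop 330,340), so the nut is still held. I'll tap deeper, with a reading at the bottom.

Call:
carry_out(slide=[[0.0,-0.04,0],[0.0,-0.08,0.01],[0.0,-0.12,0.03],[0,-0.12,0.07],[0,-0.12,0.105],[0,-0.12,0.116],[0,-0.12,0.121],[0,-0.12,0.123]], roll=[0,0,0,0,0,0,0,0], claw=[0,0,0,0,0,0,0,0])

```text
clock: 12.15
position: [496.8, -16.9, 297.3]
ee_rot: [0.728, -0.685, 0.0, 0.001]
contact_force: [-8.4, 0.3, 15.4]
gripper_width: 0.0
grasp_force: 7.4
```

Call:
carry_out(slide=[[0,0,0.001],[0,0,0.002],[0,0,0.002]], roll=[0,0,0], claw=[0,0,0])

```text
clock: 12.52
position: [496.6, -16.9, 297.2]
ee_rot: [0.728, -0.685, 0.001, 0.0]
contact_force: [-9.7, 0.2, 17.1]
gripper_width: -0.1
grasp_force: 8.6
```

```bash
cat > chk.py <<'E'
from h import *
p=get_image("scene");K=p["mtx"];T=p["world_from_camera"];d=p["z_map"]
v,u=np.mgrid[:400,:640]
c=np.stack([(u-K[0,2])/K[0,0]*d,-(v-K[1,2])/K[1,1]*d,-d],-1);W=c@T[:3,:3].T+T[:3,3]
r=np.deg2rad(3.44);dx=W[...,0]-560.5;dy=W[...,1]+79.5
sx=dx*np.cos(r)+dy*np.sin(r);sy=-dx*np.sin(r)+dy*np.cos(r);z=W[...,2]
m=(d>0)&(sx>-105)&(sx<0)&(sy>20)&(sy<104)&(z>-5)
a=m&(z>9)&(z<60)
print("floor",(m&(z<9)&(abs(sx+60)<23)&(abs(sy-65)<23)).sum(),"raised",a.sum())
if a.sum():print(sx[a].min(),sx[a].max(),sy[a].min(),sy[a].max(),np.median(z[a]))
cv2.imwrite("pics/chk.png",cv2.resize(p["img"][90:290,200:440],None,fx=3,fy=3,interpolation=cv2.INTER_CUBIC)[:,:,::-1])
print(read_state()["clock"])
E
python3 chk.py
```

```text
floor 133 raised 239
-84.79096728348748 -39.461149892699524 43.952438670107135 88.74974288416503 25.458310387991105
12.575
```

The nut is on the tray floor: a raised region of about 45 x 45 mm, centred at stand (-62, 66). I'll retreat and verify.

Call:
carry_out(slide=[[0,0,-0.01],[0,0,-0.04],[0,0,-0.08],[0,0.04,-0.11],[0,0.08,-0.12],[0,0.12,-0.12],[0,0.12,-0.12],[0,0.12,-0.12]], roll=[0,0,0,0,0,0,0,0], claw=[0,0,0,0,0,0,0,0])

```text
clock: 13.58
position: [377.7, -23.8, 414.7]
ee_rot: [0.728, -0.685, 0.001, -0.002]
contact_force: [-0.3, -0.0, 0.2]
gripper_width: 0.1
grasp_force: 0.0
```

```bash
python3 chk.py
```

```text
floor 134 raised 242
-84.80150409446951 -39.17077390052213 42.873831827548294 89.30016593002111 25.473767742005066
13.625
```

View pics/chk.png

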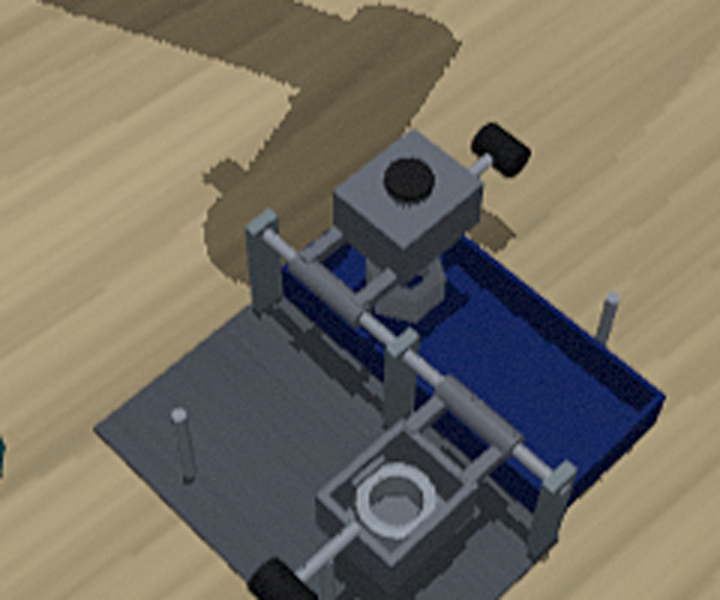

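The nut lies in the blue tray under the upturned cup (crop 410,290), and the spacer is still in its own cup (395,500). The arm is clear.

```bash
python3 -c "from bench import job_done;print(job_done())"
```

```text
the job is handed in; nothing more can be done
None
```

The job is handed in: the near cup is turned over and the nut dropped into the blue tray on a second, deeper tap, with the spacer untouched in its own cup, at about 14 s on the robot's clock.

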